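# Sleeve on the spindle, then hold the ball tray over the pan

### The arm

A 6-joint arm with a two-finger parallel gripper is mounted at the origin on the work surface. World frame = base frame: x ahead of the robot, y to its left, z up, the work surface at z = 0. Lengths are in mm, angles in rad, forces in N, time in s.
With the tool pointing down it reaches from about 350 to 775 mm from the base axis. Payload 7.3 kg.
Tool frame: the origin (TCP) lies at the very end of the fingers, on their centre line; the grasp point (between the pads) lies 19 mm behind it (bot.grip_point_offset is the distance from the TCP to the grasp point, in mm); z points along the fingers, y is the line along which they close (so a half turn about z gives the same grasp; the last joint's range is limited). The gripper opens to 92 mm and grips with 3 to 60 N. Pads are 19 mm wide; open, the fingers measure 130 mm over their backs; the gripper's body (75 mm by 190 mm) begins 47 mm behind the grasp point.
Start: joints at [1.11, 0.342, 1.524, -0, 1.275, -0.146], TCP at [162.539, 499.225, 226.741] pointing down, gripper open.
Joint ranges: [-2.53, 2.53], [-0.77, 2.02], [0.04, 2.7], [-1, 4.14], [0.28, 2.66], [-3.11, 3.11]. Speed limits (rad/s): [2.57, 2.57, 3.14, 3.14, 3.14, 3.14].

### API

Orientations are given as [roll, pitch, yaw] about the fixed x, y, z axes, in that order (R = Rz(yaw) Ry(pitch) Rx(roll)).
In Python, from plant import bot gives the robot as it stands. The module is installed in compiled form; this text tells all that it offers.
- The arm moves only by the shell command python3 -m jog 'ROWS' [OPENING]. ROWS is JSON, a list of rows, each a list of 6 numbers: the shift along the tool's x, y, z in mm, then the turn, a rotation vector about the tool's x, y, z in rad. In form: [[dx, dy, dz, rx, ry, rz], ...]. A call has 1 to 12 rows; each row shifts and turns the commanded pose from where the row before left it, along the tool's axes as they then stand; what a row does not reach is not made up. A row lasts 1/10 s, in which the tool goes at most 50 mm and 8.59 degrees, less where a joint would pass 70% of its speed; a pose out of reach is approached as far as the arm can. A call with a gripper value outside its range is refused whole. OPENING is the opening in per cent of the stroke, from 0 (shut) to 100 (fully open), set as the call begins (- or left out, the last holds). The fingers move at their own pace and stop on an object; the grip force is fixed at half the most. Time passes only in rows, so rows that do not move let the fingers close. It gives the time, the measured TCP pose, the force, the opening and the grip force at its end, in the units of the state.
- bot.get_obs(): the state, without advancing time (a new reading comes with each control period).
- bot.capture(name): name is "side" or "top"; returns the picture (420x560x3 uint8, red, green, blue); there is no depth.
- bot.camera_model(name): a dict with "fx", "fy", "cx", "cy" (pixels), "position" and "orientation" of the camera in the world. Camera axes: x right, y down, z forward; pixel columns grow to the right and rows downward; lengths in mm; the calibration is good to about 2 mm. A picture is of the moment at which its call begins. camera_model takes no time and is no camera call.
- bot.close_job(): hands the job in; it is judged then, once.
Trained networks look in the newest picture that a camera, given by its name, has taken for a name from the list of things; names that differ only in an ending like _2 or _b are one class to them, and where a whole thing is asked for, a point or a joint stands for the part that bears it (a point fixed in the world has none). Each returns a list of dicts, best first, with "p" (0 to 1); they miss things now and then, are a little off and sometimes report something else, mostly with a low value. They report only what shows in the picture. A call takes as long as a camera call. They do not tell look-alikes from the thing itself.
- bot.outline_of(target, camera): "mask" (420x560 bool, what is visible of it) and "pixel" ([column, row] in pixels, amid what is visible of it).
The state is a dict: "time": time; "joint_positions": joint angles; "dq": joint speeds; "tau": joint torques, N m; "tool_pos": TCP position; "tcp_rot": TCP orientation; "contact_force": force on the tool from outside, world axes, zero at the start; "moment": the same for the moment, N m; "grip_width": finger opening in mm; "finger_force": force on a finger pad.
Only numpy, scipy, OpenCV 4.12 (cv2) and the standard library are available. Lean on these libraries where they do the work, as an engineer would, in place of code of your own. Each camera call takes 0.05 s, during which the arm holds its last target. There are 200 camera calls.

### The job

Set up the pivot repair: slip the aluminium sleeve over the upright spindle in the red pan, fully down on its collar, and let go of it. Then pick up the green ball tray by its blue handle, keep the loose steel ball in its pocket, and finish still holding the tray level and still, about a hand's breadth above the middle of the grey felt in the pan, touching nothing else with it. Leave the other things on the bench where they are.

Things in the scene. Friction and masses are not known exactly. Their poses are not given: they have to be found in the camera images.
- sleeve: aluminium sleeve, a tube of 30 mm outside and 17 mm inside diameter, 40 mm tall, about 0.055 kg, standing upright and loose on the bench. Origin: centre of its underside, z up along its axis
- bush: black rubber bush of the same shape and size as the sleeve, standing on the bench; leave it alone. Origin: centre of its underside
- pan: red assembly pan fixed to the bench, 150 mm (its x) by 280 mm (its y), walls 30 mm high. 80 mm from its middle towards its +y end stands an 80 x 80 mm wooden block, its top 30 mm above the bench, with the spindle; a thin grey felt, 110 x 130 mm, lies on its floor in the -y half. Origin: centre of its underside, z up
- seat (a point): centre of the top face of the 34 mm wide dark steel collar on the block, 35 mm above the bench, where the sleeve's underside comes to rest. The steel spindle, 12 mm in diameter, stands up from here on this axis for 60 mm, its last 6 mm tapering to 6 mm
- felt (a point): centre of the grey felt in the pan, 5 mm above the bench
- tray: green ball tray, 150 mm (its x) by 70 mm (its y), 10 mm thick, lying loose and flat on the bench, 0.2 to 0.45 kg. Upright blue handle fin in its middle, 44 mm long (x), 14 mm thick (y), its top 72 mm above the underside. Two round pockets 24 to 25 mm wide and 3 mm deep at x = +50 and -50 mm; the ball lies in the +x one. Origin: centre of its underside, z up
- handle (a point): point in the tray's blue handle, midway through its thickness and length, 60 mm above the tray's underside (12 mm below the handle's top); axes as the tray's
- pocket (a point): where the ball's centre is when it rests centred in its pocket: 50 mm along the tray's +x, 19.5 mm above its underside
- ball_center (a point): centre of the loose steel ball, 25 mm in diameter, 0.064 kg, free to roll a few mm in its pocket; it rolls out when the tray is tipped by about 40 degrees
- screwdriver: screwdriver with a red handle lying on the bench; leave it alone
- glue: white glue bottle, 52 mm wide, 130 mm tall, standing; leave it alone
- jar: white plastic jar, 64 mm wide, 60 mm tall, standing; leave it alone
- tape: yellow tape measure, 65 x 40 x 60 mm, standing; leave it alone
Things that resemble listed ones, but are neither listed nor needed, are in the scene too. There is more than one size of the tray; the one meant has the size given above.

How it is judged (in metres and radians):
On the way, in this order (a step that is already met when the one before it is completed fails the run):
1. the sleeve is fully down over the spindle and let go (horizontal distance between sleeve and seat below 0.006 m and z of sleeve in the frame of seat below 0.004 m and angle between sleeve's own z axis and vertical below 0.1 rad and contact force between the fingers and sleeve below 0.1 N), for 0.2 s.
2. the tray is lifted clear of the bench with the ball in its pocket (height (world z) of tray above 0.04 m and distance between ball_center and pocket below 0.01 m), for 0.2 s.
At the end, for the whole second after the job is handed in: Sleeve on the collar (6 mm of the axis, 4 mm of height, 0.1 rad). Fingers hold the tray still, level within 0.12 rad, its middle within 35 mm of the felt's centre in plan, underside 55 to 190 mm above the bench, not touching pan or sleeve, ball within 10 mm of its rest point in the pocket (horizontal distance between sleeve and seat below 0.006 m and z of sleeve in the frame of seat below 0.004 m and angle between sleeve's own z axis and vertical below 0.1 rad and distance between ball_center and pocket below 0.01 m and height (world z) of tray between 0.055 and 0.19 m and horizontal distance between tray and felt below 0.035 m and angle between tray's own z axis and vertical below 0.12 rad and linear speed of tray below 0.02 m/s and contact force between the fingers and tray above 1 N and contact force between tray and pan below 0.1 N and contact force between tray and sleeve below 0.1 N); the arm keeps its last pose, push and grip.
It fails at once if the ball leaves its pocket (distance between ball_center and pocket above 0.012 m).
It fails at once if one of the other loose things (bush, glue, jar, screwdriver, tape measure) is shifted by more than 30 mm or knocked over (distance of any of bush, glue, jar, screwdriver, tape from where it was at the start of the episode above 0.03 m or angle between any of bush, glue, jar, tape's own z axis and vertical above 0.5 rad).
It also fails if it takes over 59 s, if anything falls off the work surface, if the arm or the gripper's body presses on something with over 40 N, if the wrist force passes 120 N, or if a joint passes its speed limit or range.

## Working session

There is one attempt and no reset: what is moved stays moved. The work goes in short steps, Python scripts to look and compute and a shell command to move; the robot and the scene stay as the last step left them, time stands still between calls to the robot, and variables do not carry over. Pictures are saved under pics/ and viewed, at most 10 in all, crops included, and the job is handed in when it is done.

```bash
mkdir -p pics
cat > h.py <<'E'
import numpy as np, cv2
from scipy.spatial.transform import Rotation as R
from plant import bot
def cam(n):
    m=bot.camera_model(n); o=np.array(m['orientation'],float)
    Rm=o if o.shape==(3,3) else R.from_euler('xyz',o).as_matrix()
    return m,Rm,np.array(m['position'],float)
def ray(n,px):
    m,Rm,p=cam(n); d=Rm@np.array([(px[0]-m['cx'])/m['fx'],(px[1]-m['cy'])/m['fy'],1]); return p,d
def onz(n,px,z):
    p,d=ray(n,px); return p+d*(z-p[2])/d[2]
def proj(n,X):
    m,Rm,p=cam(n); c=Rm.T@(np.array(X,float)-p); return [m['fx']*c[0]/c[2]+m['cx'],m['fy']*c[1]/c[2]+m['cy']]
def tri(a,b):
    (p,d),(q,e)=ray('top',a),ray('side',b)
    s=np.linalg.lstsq(np.c_[d,-e],q-p,rcond=None)[0]; x,y=p+d*s[0],q+e*s[1]; return (x+y)/2,np.linalg.norm(x-y)
def save(n,f,crop=None,k=1):
    im=bot.capture(n)[:,:,::-1]
    if crop: x0,y0,x1,y1=crop; im=im[y0:y1,x0:x1]
    cv2.imwrite('pics/'+f,cv2.resize(im,None,fx=k,fy=k,interpolation=cv2.INTER_CUBIC))
E
python3 - <<'E'
from h import *
np.set_printoptions(precision=1,suppress=True)
for n in('top','side'):
    print(n,bot.camera_model(n)); save(n,n+'1.png')
    for t in('sleeve','bush','pan','tray','handle','ball_center','seat','felt','glue','jar','tape','screwdriver'):
        try:
            print(t,[(round(d['p'],2),np.round(d['pixel']).tolist(),int(d['mask'].sum())) for d in bot.outline_of(t,n)])
        except Exception as e: print(t,e)
o=bot.get_obs();print(o['tcp_rot'],o['time'],o['grip_width'])
E
```

```text
top {'fx': 498.59791594992515, 'fy': 498.59791594992515, 'cx': 274.9981388889626, 'cy': 201.67635976514248, 'position': array([ 274.3,   20.1, 1565.4]), 'orientation': array([-3. , -0. , -1.6])}
sleeve [(0.59, [242.0, 187.0], 52)]
bush []
pan [(0.72, [346.0, 176.0], 4240)]
tray [(0.88, [186.0, 254.0], 2224), (0.84, [173.0, 187.0], 1037)]
handle [(0.64, [173.0, 183.0], 1080), (0.61, [191.0, 250.0], 2235)]
ball_center []
seat [(0.75, [346.0, 172.0], 4351)]
felt [(0.95, [350.0, 173.0], 4313)]
glue [(0.78, [414.0, 162.0], 343)]
jar [(0.93, [125.0, 162.0], 440)]
tape [(0.6, [268.0, 236.0], 289)]
screwdriver [(0.61, [325.0, 248.0], 294)]
side {'fx': 532.0437873167291, 'fy': 532.0437873167291, 'cx': 283.2059766051038, 'cy': 209.3720998986184, 'position': array([ 199.9,  865.4, 1180. ]), 'orientation': array([-2.5,  0. , -2.8])}
sleeve [(0.48, [256.0, 249.0], 164)]
bush [(0.45, [232.0, 225.0], 187)]
pan [(0.91, [276.0, 162.0], 3741)]
tray [(0.77, [314.0, 323.0], 3189), (0.65, [227.0, 315.0], 1635)]
handle [(0.74, [225.0, 319.0], 1619), (0.74, [309.0, 322.0], 3253), (0.63, [232.0, 225.0], 166)]
ball_center [(0.64, [225.0, 338.0], 66)]
seat [(0.68, [280.0, 163.0], 3780), (0.6, [225.0, 320.0], 1614)]
felt [(0.65, [278.0, 162.0], 3742), (0.16, [227.0, 319.0], 1607)]
glue [(0.63, [289.0, 107.0], 485)]
jar [(0.59, [176.0, 361.0], 815)]
tape [(0.95, [325.0, 233.0], 467)]
screwdriver [(0.43, [232.0, 223.0], 152), (0.27, [278.0, 163.0], 3869)]
[3.1 0.  2.8] 1.3 92.34556180145782
```

View pics/top1.png

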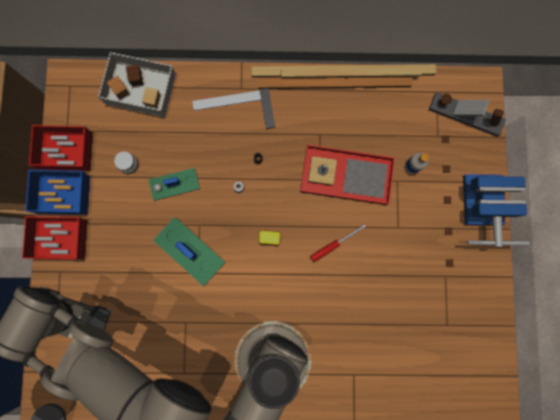

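View pics/side1.png

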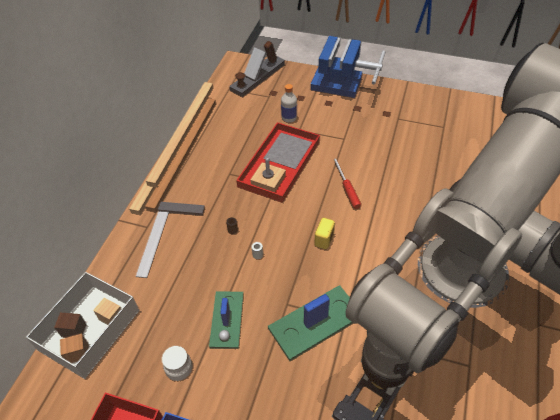

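The top view shows the sleeve at (238,187), the black bush at (258,158), and the pan at (347,176) with the spindle near (323,170). There are two green trays: a small one at (174,184) with the ball at (157,188), and a bigger one with no ball at (190,250). The ball-bearing one should measure 150x70, so I'll check its size and confirm it in a crop.

Run:
```python
from h import *
np.set_printoptions(precision=1,suppress=True)
t=bot.capture('top');s=bot.capture('side')
for d in bot.outline_of('tray','top')[:2]:
    m=d['mask'].astype(np.uint8);c,_=cv2.findContours(m,0,1)
    c=max(c,key=len)[:,0,:].astype(float); P=np.array([onz('top',q,10)[:2] for q in c],np.float32); print('tray',d['pixel'],cv2.minAreaRect(P))
def mask_hsv(im,lo,hi): return cv2.inRange(cv2.cvtColor(im,cv2.COLOR_RGB2HSV),lo,hi)
for nm,im in(('top',t),('side',s)):
    for k,lo,hi in(('green',(65,80,30),(90,255,255)),('blue',(105,150,40),(130,255,255)),('red',(0,200,60),(4,255,255))):
        n,l,st,ce=cv2.connectedComponentsWithStats(mask_hsv(im,lo,hi))
        print(nm,k,[(st[i].tolist(),ce[i].round(1).tolist()) for i in range(1,n) if st[i,4]>25])
a=cv2.resize(t[140:210,140:340],None,fx=4,fy=4,interpolation=2)
b=cv2.resize(s[145:265,190:330],None,fx=3,fy=3,interpolation=2)[:320]
c=cv2.resize(s[285:355,200:250],None,fx=4.5,fy=4.5,interpolation=2)
W=np.zeros((600,800,3),np.uint8);W[:280]=a;W[280:600,:420]=b[:320];W[280:280+c.shape[0],450:450+c.shape[1]]=c
cv2.imwrite('pics/crop1.png',W[:,:,::-1])
```

```text
tray [187.5, 253.4] ((328.8573913574219, 266.3016357421875), (216.8453369140625, 99.9537582397461), 49.23996353149414)
tray [172.6, 183.4] ((538.7090454101562, 320.14361572265625), (74.54026794433594, 151.39404296875), 15.556057929992676)
top green [([150, 169, 48, 30, 722], [175.9, 184.0]), ([155, 219, 69, 66, 1818], [189.3, 251.1])]
top blue [([27, 170, 61, 43, 1604], [59.5, 191.3]), ([465, 176, 61, 48, 1388], [490.4, 198.8]), ([164, 178, 15, 8, 84], [171.1, 181.4]), ([481, 193, 22, 6, 120], [492.0, 195.6]), ([176, 242, 20, 17, 148], [185.3, 250.1])]
top red [([41, 127, 45, 41, 685], [68.7, 145.4]), ([29, 153, 29, 14, 195], [44.6, 161.7]), ([35, 218, 26, 17, 179], [42.4, 226.6]), ([55, 236, 15, 12, 75], [61.5, 240.1]), ([311, 241, 28, 20, 172], [324.3, 250.8]), ([33, 242, 36, 17, 220], [42.6, 252.1])]
side green [([274, 294, 76, 62, 1323], [313.2, 327.0]), ([231, 302, 10, 13, 37], [235.9, 308.9])]
side blue [([416, 0, 15, 33, 134], [425.2, 14.9]), ([320, 36, 17, 24, 172], [328.0, 47.0]), ([343, 40, 17, 24, 202], [351.7, 51.1]), ([334, 58, 6, 11, 26], [337.2, 63.2]), ([305, 295, 23, 16, 150], [316.1, 302.2]), ([221, 298, 6, 16, 56], [223.2, 305.6])]
side red []
```

View pics/crop1.png

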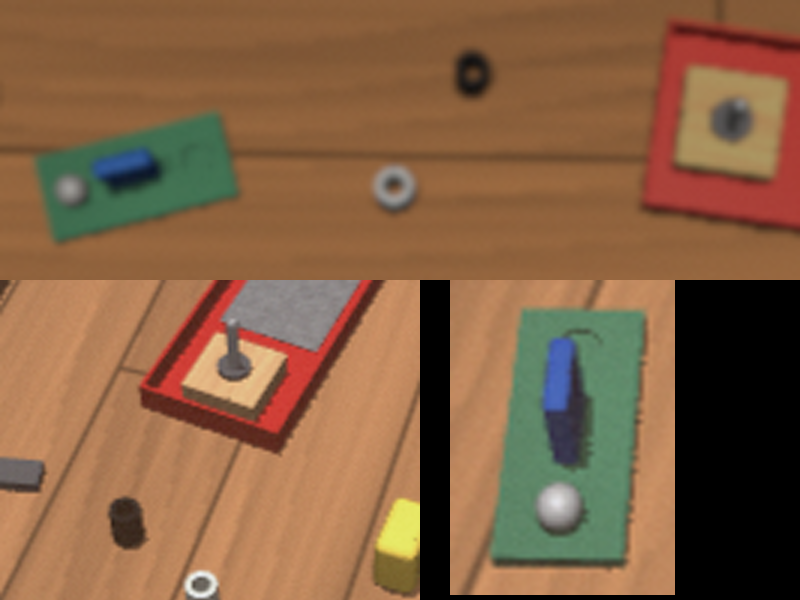

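The ball is in the small tray's pocket nearest the jar, and its outline measures 151x75 mm, so it fits the 150x70 description. The other tray is 217x100 mm, so it's out. The sleeve is the bright ring at (238.7,186.7). The dark one at (258,158) is the bush. Next I'll refine the positions.

```bash
cat > fit.py <<'E'
from h import *
np.set_printoptions(precision=1,suppress=True)
def main():
    for n in('top','side'):
        im=bot.capture(n); hsv=cv2.cvtColor(im,cv2.COLOR_RGB2HSV)
        g=lambda X,r:[int(v) for v in (proj(n,X)[0]-r,proj(n,X)[1]-r,proj(n,X)[0]+r,proj(n,X)[1]+r)]
        # sleeve: desaturated blob near
        def blob(m,box,nm,z=None):
            x0,y0,x1,y1=box; w=m[y0:y1,x0:x1].astype(np.uint8)
            k,l,st,ce=cv2.connectedComponentsWithStats(w); i=1+np.argmax(st[1:,4])
            c=ce[i]+[x0,y0]; print(n,nm,st[i].tolist(),c, onz(n,c,z) if z is not None else ''); return (l==i)
        grey=(hsv[:,:,1]<90)
        if n=='top':
            blob(grey&(hsv[:,:,2]>70),(226,175,252,200),'sleeve',40)
            blob(hsv[:,:,1]<110,(311,160,335,181),'collar',35)
            x0,y0=300,145
            w=((hsv[:,:,0]>10)&(hsv[:,:,2]>100)&(hsv[:,:,1]<190))[y0:200,x0:345].astype(np.uint8)
            w=cv2.morphologyEx(w,cv2.MORPH_OPEN,np.ones((3,3),np.uint8))
            cs,_=cv2.findContours(w,0,1);c=max(cs,key=cv2.contourArea)[:,0,:]+[x0,y0]
            P=np.array([onz(n,q,30)[:2] for q in c],np.float32);print('block',cv2.minAreaRect(P))
            fl=((hsv[:,:,1]<90))[150:205,338:398].astype(np.uint8);cs,_=cv2.findContours(fl,0,1);c=max(cs,key=cv2.contourArea)[:,0,:]+[338,150]
            P=np.array([onz(n,q,5)[:2] for q in c],np.float32);print('felt',cv2.minAreaRect(P))
            w=((hsv[:,:,0]<6)|(hsv[:,:,0]>174))&(hsv[:,:,1]>150)
            w=w[140:210,295:402].astype(np.uint8);cs,_=cv2.findContours(w,0,1);c=max(cs,key=cv2.contourArea)[:,0,:]+[295,140]
            P=np.array([onz(n,q,25)[:2] for q in c],np.float32);print('pan',cv2.minAreaRect(P))
            blob((hsv[:,:,0]>105)&(hsv[:,:,0]<130)&(hsv[:,:,1]>140)&(hsv[:,:,2]>90),(160,172,184,192),'fin top',72)
            w=((hsv[:,:,0]>65)&(hsv[:,:,0]<135)&(hsv[:,:,1]>60))[165:203,145:205].astype(np.uint8);cs,_=cv2.findContours(w,0,1);c=max(cs,key=cv2.contourArea)[:,0,:]+[145,165]
            P=np.array([onz(n,q,10)[:2] for q in c],np.float32);print('tray',cv2.minAreaRect(P))
        else:
            blob(grey&(hsv[:,:,2]>60),(247,237,270,263),'sleeve',20)
            blob((hsv[:,:,0]>105)&(hsv[:,:,0]<130)&(hsv[:,:,1]>140)&(hsv[:,:,2]>110),(210,290,236,330),'fin top',72)
    for X,nm in(((257.3,245.3,40),'slv'),((268.2,159,95),'tip'),((268.5,173.7,35),'collar')): print('side eye',nm,onz('side',X[:2],X[2]))
    print('top eye slv',onz('top',(238.4,186.4),40),'collar',onz('top',(322.5,170),35))
    print('tip top pred for collar', proj('side',[*onz('top',(322.5,170),35)[:2],95]))
main()
o=bot.get_obs();print(o['tool_pos'],np.round(o['tcp_rot'],3),R.from_euler('xyz',o['tcp_rot']).as_matrix())
E
python3 fit.py
```

```text
top sleeve [7, 6, 11, 12, 96] [238.2 186.3] [527.3 113.3  40. ]
top collar [6, 4, 12, 12, 121] [322.7 169.4] [ 585.7 -149.2   35. ]
block ((584.3242797851562, -147.99102783203125), (79.80291748046875, 81.86933135986328), 81.81062316894531)
felt ((566.8447875976562, -287.1149597167969), (127.71507263183594, 107.88086700439453), 82.32491302490234)
pan ((574.1917724609375, -227.650634765625), (279.194091796875, 152.73757934570312), 82.32797241210938)
top fin top [4, 6, 14, 6, 52] [170.2 180.6] [536.6 317.5  72. ]
tray ((536.8533325195312, 317.9818115234375), (64.34513092041016, 142.02684020996094), 15.636317253112793)
side sleeve [4, 5, 12, 17, 174] [256.9 249.7] [528.1 117.1  20. ]
side fin top [11, 8, 6, 16, 71] [223.6 305.7] [536.3 324.4  72. ]
side eye slv [526.1 116.3  40. ]
side eye tip [ 579.1 -142.3   95. ]
side eye collar [ 580.2 -140.7   35. ]
top eye slv [527.1 112.8  40. ] collar [ 583.9 -148.6   35. ]
tip top pred for collar [np.float64(267.28540968521327), np.float64(157.1595121556588)]
[162.6 499.2 226.8] [3.1 0.  2.8] [[-1.   0.3  0. ]
 [ 0.3  1.   0. ]
 [-0.   0.  -1. ]]
```

```bash
cat > go.py <<'E'
import sys
from h import *
# go.py x y z [toolyaw_deg of closing axis] -> tool-frame shift and turn about tool z
a=[float(v) for v in sys.argv[1:]]; o=bot.get_obs(); Rm=R.from_euler('xyz',o['tcp_rot']).as_matrix()
print('t',round(o['time'],2),'pos',np.round(o['tool_pos'],1),'rot',np.round(o['tcp_rot'],4),'j',np.round(o['joint_positions'],2),'F',np.round(o['contact_force'],1),'w',round(o['grip_width'],1),'g',np.round(o['finger_force'],1))
print('closing deg',np.degrees(np.arctan2(Rm[1,1],Rm[0,1])))
if a: print('tool shift',np.round(Rm.T@(np.array(a[:3])-o['tool_pos']),1))
E
python3 go.py 527 114.5 130
```

```text
t 1.55 pos [162.6 499.2 226.8] rot [3.1414 0.     2.8268] j [ 1.11  0.34  1.52 -0.    1.28 -0.15] F [0.1 0.2 0.2] w 92.0 g 0.0
closing deg 71.96465496844495
tool shift [-465.7 -253.    96.7]
```

```bash
python3 -m jog '[[-20,-10,0,0,0,0],[-36,-20,0,0,0,0],[-40,-22,0,0,0,0],[-40,-22,0,0,0,0],[-40,-22,0,0,0,0],[-40,-22,0,0,0,0],[-40,-22,0,0,0,0],[-40,-22,0,0,0,0],[-40,-22,0,0,0,0],[-40,-22,0,0,0,0],[-40,-20,20,0,0,0],[-30,-10,20,0,0,0]]' 70; python3 -m jog '[[-20,-5,25,0,0,0],[0,0,0,0,0,0],[0,0,0,0,0,0],[0,0,0,0,0,0]]'; python3 go.py 527 114.5 70; python3 fit.py | grep -v block
```

```text
time: 2.75
tool_pos: [515.6, 134.3, 186.8]
tcp_rot: [3.141, 0.002, 2.825]
contact_force: [0.2, -0.1, -0.4]
grip_width: 64.2
finger_force: 0.0
time: 3.15
tool_pos: [530.8, 126.6, 162.9]
tcp_rot: [3.141, 0.001, 2.828]
contact_force: [-0.4, -0.4, 0.4]
grip_width: 64.5
finger_force: 0.0
t 3.15 pos [530.8 126.6 162.9] rot [3.1408e+00 1.1000e-03 2.8277e+00] j [ 0.09  0.44  1.56  0.    1.14 -1.16] F [-0.4 -0.4  0.4] w 64.5 g 0.0
closing deg 72.01384781758836
tool shift [ -0.  -12.7  92.9]
top sleeve [0, 11, 25, 14, 232] [239.8 194.4] [502.2 108.   40. ]
top collar [6, 4, 12, 12, 119] [322.7 169.4] [ 585.9 -149.3   35. ]
felt ((566.857177734375, -287.0932922363281), (127.66167449951172, 108.48162841796875), 82.01091003417969)
pan ((574.0558471679688, -227.47994995117188), (279.1258850097656, 152.5963897705078), 82.1974105834961)
top fin top [4, 6, 14, 6, 52] [170.2 180.6] [536.6 317.5  72. ]
tray ((535.6185913085938, 322.0915832519531), (63.81543731689453, 133.5928955078125), 15.280247688293457)
side sleeve [4, 5, 13, 17, 172] [257. 250.] [527.6 118.   20. ]
side fin top [11, 8, 6, 16, 73] [223.5 305.7] [536.5 324.3  72. ]
side eye slv [526.1 116.3  40. ]
side eye tip [ 579.1 -142.3   95. ]
side eye collar [ 580.2 -140.7   35. ]
top eye slv [527.1 112.8  40. ] collar [ 583.9 -148.6   35. ]
tip top pred for collar [np.float64(267.28540968521327), np.float64(157.1595121556588)]
[530.9 126.7 163.1] [3.1 0.  2.8] [[-1.   0.3  0. ]
 [ 0.3  1.   0. ]
 [-0.   0.  -1. ]]
```

```bash
python3 -m jog '[[0,-6,20,0,0,0],[0,-6,30,0,0,0],[0,0,30,0,0,0],[0,0,20,0,0,0],[0,0,0,0,0,0]]'
python3 - <<'E'
from h import *
s=bot.capture('side');t=bot.capture('top')
W=np.zeros((400,800,3),np.uint8);W[:,:400]=cv2.resize(s[200:280,220:300],(400,400),interpolation=2);W[:,400:]=cv2.resize(t[150:230,200:280],(400,400),interpolation=2)
cv2.imwrite('pics/c2.png',W[:,:,::-1])
E
```

```text
time: 3.75
tool_pos: [525.5, 114.9, 60.2]
tcp_rot: [-3.14, -0.004, 2.828]
contact_force: [-0.2, 0.3, 0.0]
grip_width: 64.7
finger_force: 0.0
```

View pics/c2.png

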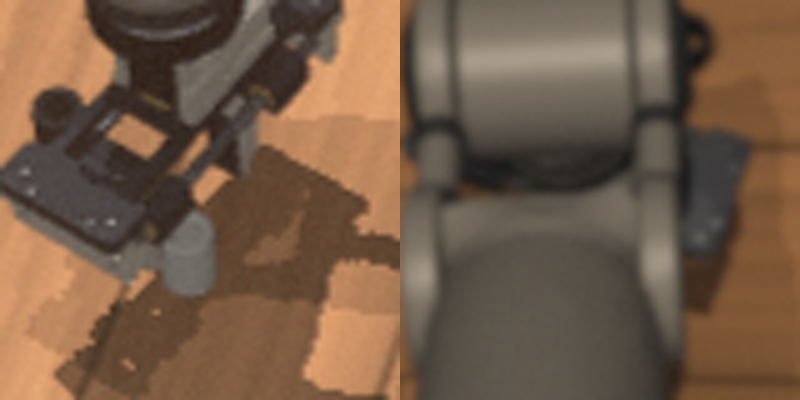

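Both views show the gripper just above the sleeve, which is at side pixel (257.6,251). The near finger appears to its left at about (241,252). I'll check the geometry before descending.

Run:
```python
from h import *
o=bot.get_obs();p=np.array(o['tool_pos']);Rm=R.from_euler('xyz',o['tcp_rot']).as_matrix();print(p,Rm.round(2))
for n in('side','top'):
  for d in((0,0,0),(0,32,0),(0,-32,0),(0,32,-40),(0,-32,-40),(0,0,-66),(0,95,-66),(0,-95,-66)): 
    q=np.array(proj(n,p+Rm@np.array(d))); print(n,d,q.round(1),'crop',((q-[220,200])*5).round() if n=='side' else '')
print(proj('side',[527,115,0]),proj('side',[527,115,40]))
```

```text
[527.64200495 114.94794145  62.83476848] [[-0.95  0.31  0.  ]
 [ 0.31  0.95  0.  ]
 [-0.    0.   -1.  ]]
side (0, 0, 0) [256.4 239.7] crop [182. 198.]
side (0, 32, 0) [248.9 248. ] crop [145. 240.]
side (0, -32, 0) [263.8 231.5] crop [219. 158.]
side (0, 32, -40) [247.8 238.8] crop [139. 194.]
side (0, -32, -40) [263.1 222.2] crop [215. 111.]
side (0, 0, -66) [254.9 224.1] crop [175. 121.]
side (0, 95, -66) [231.1 249.8] crop [ 56. 249.]
side (0, -95, -66) [277.1 200.2] crop [285.   1.]
top (0, 0, 0) [237.3 185. ] crop 
top (0, 32, 0) [227.4 181.7] crop 
top (0, -32, 0) [247.2 188.3] crop 
top (0, 32, -40) [226.3 179.3] crop 
top (0, -32, -40) [246.7 186.2] crop 
top (0, 0, -66) [235.9 181.2] crop 
top (0, 95, -66) [205.3 170.9] crop 
top (0, -95, -66) [266.7 191.6] crop 
[np.float64(257.9875274051432), np.float64(253.50187150723843)] [np.float64(257.14729075633153), np.float64(244.84328381558817)]
```

```bash
python3 -m jog '[[0,0,20,0,0,0],[0,0,20,0,0,0],[0,0,8,0,0,0],[0,0,0,0,0,0],[0,0,0,0,0,0]]'; python3 -m jog '[[0,0,0,0,0,0],[0,0,0,0,0,0],[0,0,0,0,0,0],[0,0,0,0,0,0],[0,0,0,0,0,0]]' 10;python3 -m jog '[[0,0,-20,0,0,0],[0,0,-40,0,0,0],[0,0,-40,0,0,0],[0,0,-20,0,0,0],[0,0,0,0,0,0],[0,0,0,0,0,0]]'; python3 go.py 584.7 -148 132
```

```text
time: 4.35
tool_pos: [528.1, 114.6, 15.0]
tcp_rot: [3.141, 0.002, 2.827]
contact_force: [0.5, -0.7, 0.0]
grip_width: 63.9
finger_force: 0.0
time: 4.85
tool_pos: [527.4, 114.4, 13.9]
tcp_rot: [3.141, 0.0, 2.827]
contact_force: [0.1, -1.2, 1.7]
grip_width: 30.0
finger_force: 30.0
time: 5.45
tool_pos: [526.9, 114.4, 133.3]
tcp_rot: [-3.142, -0.0, 2.827]
contact_force: [-0.1, -0.1, -0.5]
grip_width: 29.8
finger_force: 30.0
t 5.45 pos [526.9 114.4 133.3] rot [-3.1415e+00 -3.0000e-04  2.8268e+00] j [ 0.07  0.46  1.62  0.    1.06 -1.18] F [-0.1 -0.1 -0.5] w 29.8 g 30.0
closing deg 71.96550034022741
tool shift [-136.1 -231.6    1.3]
```

```bash
python3 -m jog '[[-12,-20,0,0,0,0],[-22,-37,0,0,0,0],[-22,-37,0,0,0,0],[-22,-37,0,0,0,0],[-22,-37,0,0,0,0],[-22,-37,0,0,0,0],[-14,-27,0,0,0,0],[0,0,8,0,0,0],[0,0,0,0,0,0],[0,0,0,0,0,0]]'; python3 go.py 584.7 -148 123
python3 - <<'E'
from h import *
s=bot.capture('side');t=bot.capture('top')
W=np.zeros((600,800,3),np.uint8);W[:,:600]=cv2.resize(s[110:210,220:320],(600,600),interpolation=2);W[:200,600:]=cv2.resize(t[120:220,270:370],(200,200),interpolation=2)
cv2.imwrite('pics/c3.png',W[:,:,::-1])
o=bot.get_obs();p=np.array(o['tool_pos']);b=p-[0,0,14];print('bottom',b)
for q in (b,b+[0,0,40],[584.7,-148,35],[584.7,-148,95],p): u=np.array(proj('side',q));print(u.round(1),((u-[220,110])*6+3).round())
E
```

```text
time: 6.45
tool_pos: [583.8, -147.0, 124.2]
tcp_rot: [3.141, -0.003, 2.827]
contact_force: [-0.2, 0.2, 0.5]
grip_width: 30.1
finger_force: 30.0
t 6.45 pos [ 583.8 -147.   124.2] rot [ 3.1409 -0.0035  2.8275] j [-0.37  0.58  1.44  0.    1.13 -1.63] F [-0.2  0.2  0.5] w 30.1 g 30.0
closing deg 72.0013432456591
tool shift [-1.1 -0.7  1.2]
bottom [ 584.57105236 -146.96455571  111.36657881]
[266.7 153.4] [283. 264.]
[266.  143.2] [279. 202.]
[267.8 171.6] [290. 373.]
[267.  157.3] [285. 287.]
[266.4 149.9] [282. 242.]
```

View pics/c3.png

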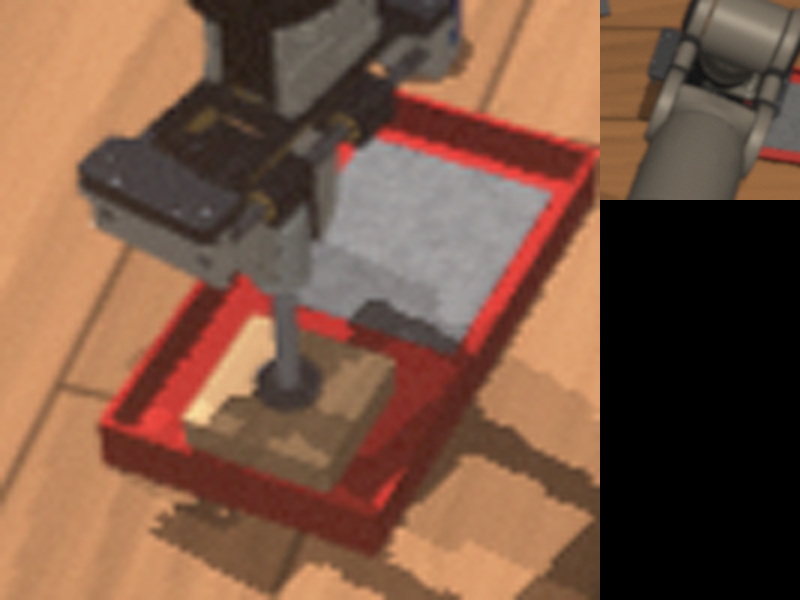

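The side crop shows the sleeve directly above the spindle axis: spindle column at crop x≈288, sleeve predicted at 283. The collar is at (288,382). I'll lower gently and watch the force.

```bash
python3 -m jog '[[0,0,6,0,0,0],[0,0,6,0,0,0],[0,0,5,0,0,0],[0,0,4,0,0,0],[0,0,4,0,0,0],[0,0,3,0,0,0],[0,0,0,0,0,0]]'; python3 go.py 584.6 -147 49
```

```text
time: 7.25
tool_pos: [584.5, -148.3, 97.2]
tcp_rot: [3.141, -0.001, 2.827]
contact_force: [-1.1, -0.5, -0.6]
grip_width: 29.4
finger_force: 30.0
t 7.25 pos [ 584.5 -148.3   97.2] rot [ 3.1414e+00 -8.0000e-04  2.8267e+00] j [-0.38  0.61  1.47  0.    1.07 -1.63] F [-1.1 -0.5 -0.6] w 29.4 g 30.0
closing deg 71.9590086788603
tool shift [ 0.3  1.2 48.2]
```

```bash
python3 -m jog '[[0,0,5,0,0,0],[0,0,5,0,0,0],[0,0,5,0,0,0],[0,0,5,0,0,0],[0,0,0,0,0,0]]'; python3 go.py 584.6 -147 49
```

```text
time: 7.75
tool_pos: [584.3, -148.1, 76.7]
tcp_rot: [3.141, -0.002, 2.827]
contact_force: [0.3, 0.1, 0.3]
grip_width: 29.8
finger_force: 30.0
t 7.75 pos [ 584.3 -148.1   76.7] rot [ 3.1414e+00 -1.6000e-03  2.8268e+00] j [-0.38  0.63  1.49  0.    1.03 -1.63] F [0.3 0.1 0.3] w 29.8 g 30.0
closing deg 71.96329499524914
tool shift [ 0.   1.2 27.7]
```

```bash
python3 -m jog '[[0,0,5,0,0,0],[0,0,5,0,0,0],[0,0,5,0,0,0],[0,0,5,0,0,0],[0,0,4,0,0,0],[0,0,0,0,0,0]]'; python3 -m jog '[[0,0,1,0,0,0],[0,0,1,0,0,0],[0,0,1,0,0,0],[0,0,0,0,0,0]]'; python3 go.py
```

```text
time: 8.35
tool_pos: [584.4, -148.2, 52.9]
tcp_rot: [3.141, -0.001, 2.827]
contact_force: [-0.1, 0.2, -0.5]
grip_width: 29.7
finger_force: 30.0
time: 8.75
tool_pos: [584.8, -148.3, 50.7]
tcp_rot: [3.141, 0.0, 2.827]
contact_force: [-0.2, 0.4, -1.3]
grip_width: 30.2
finger_force: 30.0
t 8.75 pos [ 584.8 -148.3   50.7] rot [3.1415e+00 1.0000e-04 2.8268e+00] j [-0.38  0.66  1.51  0.    0.97 -1.63] F [-0.2  0.4 -1.3] w 30.2 g 30.0
closing deg 71.9631634772293
```

```bash
python3 -m jog '[[0,0,1,0,0,0],[0,0,1,0,0,0],[0,0,0,0,0,0]]'; python3 -m jog '[[0,0,1,0,0,0],[0,0,0,0,0,0]]'
```

```text
time: 9.05
tool_pos: [584.9, -148.3, 48.9]
tcp_rot: [3.141, 0.0, 2.827]
contact_force: [-0.1, 0.5, 1.4]
grip_width: 29.7
finger_force: 30.0
time: 9.25
tool_pos: [585.0, -148.4, 48.8]
tcp_rot: [-3.142, 0.001, 2.827]
contact_force: [-2.7, 1.2, 6.9]
grip_width: 30.0
finger_force: 30.0
```

Seated: the reaction force rose to 6.9 N at 35 mm above the bench. Releasing and retracting.

```bash
python3 -m jog '[[0,0,-1,0,0,0],[0,0,0,0,0,0],[0,0,0,0,0,0],[0,0,0,0,0,0],[0,0,0,0,0,0],[0,0,-10,0,0,0],[0,0,-20,0,0,0],[0,0,-40,0,0,0],[0,0,-40,0,0,0],[0,0,-30,0,0,0],[0,0,0,0,0,0]]' 75; python3 go.py 537 319.5 150
```

```text
time: 10.35
tool_pos: [587.1, -149.2, 194.7]
tcp_rot: [-3.141, 0.01, 2.827]
contact_force: [0.3, -0.3, 0.3]
grip_width: 68.4
finger_force: 0.0
t 10.35 pos [ 587.1 -149.2  194.7] rot [-3.1411  0.0102  2.8269] j [-0.38  0.51  1.35  0.    1.27 -1.63] F [ 0.3 -0.3  0.3] w 68.4 g 0.0
closing deg 71.97077115641083
tool shift [193.2 430.2  42.5]
```

```bash
python3 -m jog '[[8,20,0,0,0,0],[17,38,0,0,0,0],[18,40,0,0,0,0],[18,40,0,0,0,0],[18,40,0,0,0,0],[18,40,0,0,0,0],[18,40,0,0,0,0],[18,40,0,0,0,0],[18,40,0,0,0,0],[18,40,0,0,0,0],[14,32,0,0,0,0],[8,20,0,0,0,0]]'; python3 -m jog '[[0,0,0,0,0,0.06],[0,0,0,0,0,0.11],[0,0,5,0,0,0.11],[0,0,5,0,0,0.11],[0,0,5,0,0,0.11],[0,0,5,0,0,0.11],[0,0,5,0,0,0.11],[0,0,5,0,0,0.11],[0,0,5,0,0,0.11],[0,0,0,0,0,0.044],[0,0,0,0,0,0],[0,0,0,0,0,0]]'; python3 go.py 537 319.5 110
python3 - <<'E'
from h import *
s=bot.capture('side');t=bot.capture('top')
W=np.zeros((600,800,3),np.uint8);W[:300,:400]=cv2.resize(s[130:205,225:325],(400,300),interpolation=2);W[:300,400:]=cv2.resize(t[145:205,290:370],(400,300),interpolation=2);W[300:,:400]=cv2.resize(s[275:350,175:275],(400,300),interpolation=2)
cv2.imwrite('pics/c4.png',W[:,:,::-1])
o=bot.get_obs();p=np.array(o['tool_pos']);Rm=R.from_euler('xyz',o['tcp_rot']).as_matrix()
for q in ([537,319.5,72],p,p+Rm@[0,34,0],p+Rm@[0,-34,0],[584.7,-147,75]): u=np.array(proj('side',q));print(u.round(1),((u-[175,275])*4).round())
E
```

```text
time: 11.55
tool_pos: [535.1, 322.3, 188.2]
tcp_rot: [-3.141, -0.001, 2.829]
contact_force: [0.6, -0.6, -0.0]
grip_width: 68.7
finger_force: 0.0
time: 12.75
tool_pos: [536.2, 319.6, 153.6]
tcp_rot: [-3.141, 0.0, 1.844]
contact_force: [-0.3, 0.4, 0.6]
grip_width: 68.7
finger_force: 0.0
t 12.75 pos [536.2 319.6 153.6] rot [-3.1412  0.      1.8442] j [0.41 0.58 1.34 0.   1.22 0.14] F [-0.3  0.4  0.6] w 68.7 g 0.0
closing deg 15.664060949665316
tool shift [-0.3  0.8 43.6]
[224.  303.9] [196. 116.]
[220.5 285.9] [182.  44.]
[205.4 285.7] [121.  43.]
[235.7 286.2] [243.  45.]
[267.1 162.4] [ 369. -450.]
```

View pics/c4.png

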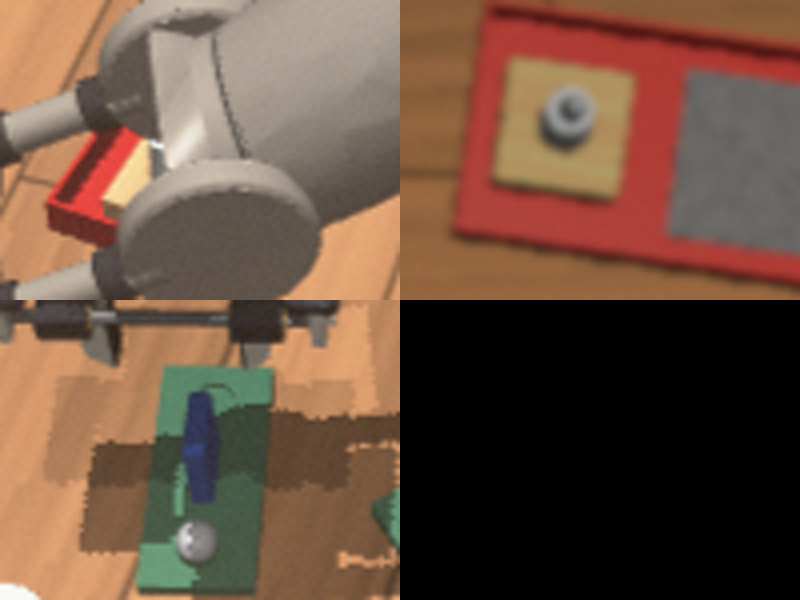

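The top crop shows the sleeve down round the spindle in the middle of the block, at (566,118). The lower crop shows the tray fin (200,440) centred between the open fingers, with the ball in its pocket at (196,540). Descending to grasp.

```bash
python3 -m jog '[[0,0,15,0,0,0],[0,0,25,0,0,0],[0,0,25,0,0,0],[0,0,25,0,0,0],[0,0,15,0,0,0],[0,0,9,0,0,0],[0,0,0,0,0,0],[0,0,0,0,0,0]]'; python3 -m jog '[[0,0,0,0,0,0],[0,0,0,0,0,0],[0,0,0,0,0,0],[0,0,0,0,0,0],[0,0,0,0,0,0]]' 22;python3 -m jog '[[0,0,0,0,0,0],[0,0,0,0,0,0],[0,0,0,0,0,0],[0,0,0,0,0,0],[0,0,0,0,0,0],[0,0,0,0,0,0]]' 8; python3 go.py
```

```text
time: 13.65
tool_pos: [536.8, 319.9, 40.5]
tcp_rot: [3.14, -0.0, 1.843]
contact_force: [1.4, -0.4, -0.5]
grip_width: 68.8
finger_force: 0.0
time: 14.15
tool_pos: [536.4, 319.7, 39.9]
tcp_rot: [3.141, -0.0, 1.843]
contact_force: [0.1, 0.3, 0.8]
grip_width: 33.6
finger_force: 0.0
time: 14.75
tool_pos: [536.6, 319.8, 39.8]
tcp_rot: [3.141, -0.0, 1.843]
contact_force: [2.4, 0.8, -0.3]
grip_width: 13.8
finger_force: 30.0
t 14.75 pos [536.6 319.8  39.8] rot [ 3.1409e+00 -1.0000e-04  1.8428e+00] j [0.41 0.71 1.45 0.   0.98 0.14] F [ 2.4  0.8 -0.3] w 13.8 g 30.0
closing deg 15.58373234391866
```

```bash
python3 -m jog '[[0,0,-1,0,0,0],[0,0,-2,0,0,0],[0,0,-4,0,0,0],[0,0,-6,0,0,0],[0,0,-8,0,0,0],[0,0,-10,0,0,0],[0,0,-10,0,0,0],[0,0,-8,0,0,0],[0,0,-5,0,0,0],[0,0,-3,0,0,0],[0,0,-1,0,0,0],[0,0,0,0,0,0]]'; python3 -m jog '[[0,0,-2,0,0,0],[0,0,-5,0,0,0],[0,0,-9,0,0,0],[0,0,-13,0,0,0],[0,0,-15,0,0,0],[0,0,-15,0,0,0],[0,0,-13,0,0,0],[0,0,-9,0,0,0],[0,0,-6,0,0,0],[0,0,-3,0,0,0],[0,0,0,0,0,0],[0,0,0,0,0,0]]'; python3 go.py 566 -286 188
python3 - <<'E'
from h import *
s=bot.capture('side');cv2.imwrite('pics/c5.png',cv2.resize(s[200:350,130:330],(800,600),interpolation=2)[:,:,::-1])
print([(d['p'],d['pixel']) for d in bot.outline_of('ball_center','side')])
print(bot.get_obs()['moment'])
E
```

```text
time: 15.95
tool_pos: [536.2, 319.6, 97.6]
tcp_rot: [-3.141, -0.0, 1.843]
contact_force: [-0.7, -0.8, -5.1]
grip_width: 13.5
finger_force: 30.0
time: 17.15
tool_pos: [536.0, 319.5, 187.1]
tcp_rot: [-3.14, 0.0, 1.843]
contact_force: [0.8, -0.4, -4.8]
grip_width: 14.1
finger_force: 30.0
t 17.15 pos [536.  319.5 187.1] rot [-3.1405e+00  1.0000e-04  1.8427e+00] j [0.41 0.56 1.29 0.   1.3  0.14] F [ 0.8 -0.4 -4.8] w 14.1 g 30.0
closing deg 15.580543877211193
tool shift [-591.3 -133.8   -0.7]
[]
[-0.1467345  -0.00796083 -0.02459835]
```

View pics/c5.png

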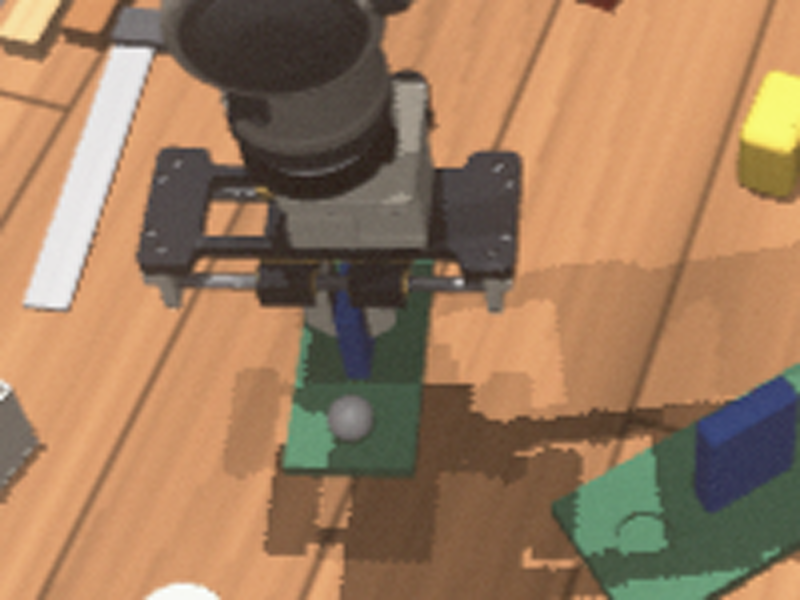

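The tray is lifted and level with the ball in its pocket, at (350,417) in the crop. Carrying it smoothly to the felt.

```bash
python3 -m jog '[[-4,-1,0,0,0,0],[-8,-2,0,0,0,0],[-12,-3,0,0,0,0],[-17,-4,0,0,0,0],[-22,-5,0,0,0,0],[-27,-6,0,0,0,0],[-31,-7,0,0,0,0],[-34,-8,0,0,0,0],[-35,-8,0,0,0,0],[-35,-8,0,0,0,0],[-35,-8,0,0,0,0],[-35,-8,0,0,0,0]]';  python3 -m jog '[[-35,-8,0,0,0,0],[-35,-8,0,0,0,0],[-35,-8,0,0,0,0],[-35,-8,0,0,0,0],[-34,-8,0,0,0,0],[-31,-7,0,0,0,0],[-27,-6,0,0,0,0],[-22,-5,0,0,0,0],[-17,-4,0,0,0,0],[-12,-2,0,0,0,0],[-8,-2,0,0,0,0],[-4,-1,0,0,0,0]]'; python3 -m jog '[[0,0,0,0,0,0],[0,0,0,0,0,0],[0,0,0,0,0,0]]';python3 go.py 566 -286 155
```

```text
time: 18.45
tool_pos: [549.5, 14.4, 188.0]
tcp_rot: [3.141, 0.0, 1.842]
contact_force: [1.0, 0.7, -5.3]
grip_width: 13.6
finger_force: 30.0
time: 19.65
tool_pos: [564.7, -285.3, 187.6]
tcp_rot: [-3.142, -0.0, 1.843]
contact_force: [-0.0, -0.1, -5.0]
grip_width: 13.9
finger_force: 30.0
time: 19.95
tool_pos: [564.9, -284.0, 187.8]
tcp_rot: [3.142, -0.0, 1.844]
contact_force: [-0.4, -0.2, -4.6]
grip_width: 13.9
finger_force: 30.0
t 19.95 pos [ 564.9 -284.   187.8] rot [ 3.1415e+00 -3.0000e-04  1.8438e+00] j [-0.59  0.57  1.26  0.    1.31 -0.86] F [-0.4 -0.2 -4.6] w 13.9 g 30.0
closing deg 15.643487672942403
tool shift [-2.2  0.5 32.8]
```

```bash
python3 -m jog '[[-1,0,1,0,0,0],[-1,0,3,0,0,0],[0,0,5,0,0,0],[0,0,6,0,0,0],[0,0,6,0,0,0],[0,0,5,0,0,0],[0,0,4,0,0,0],[0,0,2,0,0,0],[0,0,1,0,0,0],[0,0,0,0,0,0],[0,0,0,0,0,0],[0,0,0,0,0,0]]'; python3 -m jog '[[0,0,0,0,0,0],[0,0,0,0,0,0],[0,0,0,0,0,0],[0,0,0,0,0,0],[0,0,0,0,0,0],[0,0,0,0,0,0],[0,0,0,0,0,0],[0,0,0,0,0,0]]'
python3 - <<'E'
from h import *
s=bot.capture('side');t=bot.capture('top');print('glue',onz('top',(414,162),65))
W=np.zeros((600,800,3),np.uint8);W[:,:560]=cv2.resize(s[60:210,210:350],(560,600),interpolation=2);W[:240,560:]=cv2.resize(t[120:220,300:400],(240,240),interpolation=2)
cv2.imwrite('pics/c6.png',W[:,:,::-1])
E
```

```text
time: 21.15
tool_pos: [565.4, -286.9, 155.0]
tcp_rot: [3.141, 0.0, 1.843]
contact_force: [0.3, 0.1, -4.9]
grip_width: 13.6
finger_force: 30.0
time: 21.95
tool_pos: [565.3, -286.8, 154.7]
tcp_rot: [-3.142, -0.0, 1.843]
contact_force: [-0.0, -0.3, -4.7]
grip_width: 13.9
finger_force: 30.0
glue [ 607.40958682 -427.90368997   65.        ]
```

View pics/c6.png

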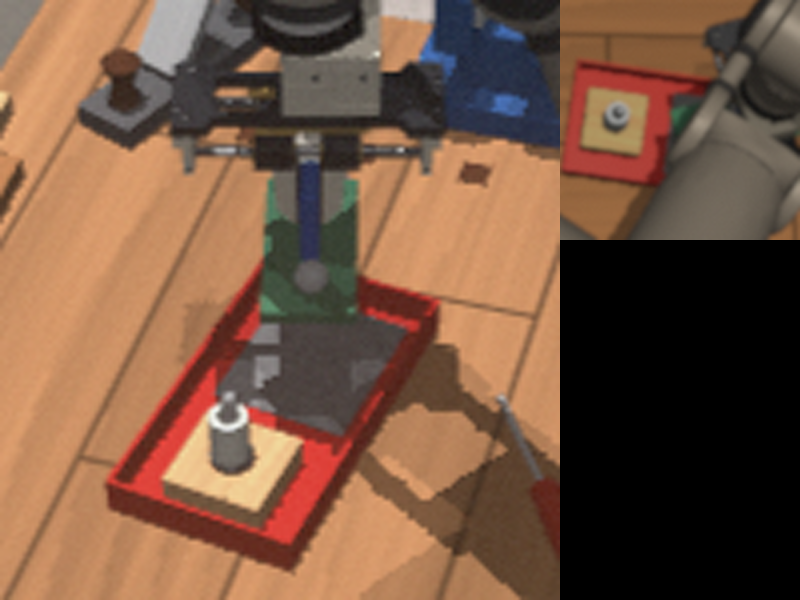

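The sleeve stands seated on the collar at (230,440) with the spindle tip showing. The tray is level over the felt with the ball in its pocket at (311,277), clear of everything. Handing in.

```bash
python3 -c "from plant import bot; print(bot.close_job())"
```

```text
the job is handed in; nothing more can be done
None
```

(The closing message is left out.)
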